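# Hold a sample slide flush on the sloped reader platen

## Robot

A 6-joint arm with a two-finger parallel gripper is mounted at the origin on the work surface. World frame = base frame: x ahead of the robot, y to its left, z up, the work surface at z = 0. Lengths are in mm, angles in rad, forces in N, time in s.
With the tool pointing down it reaches from about 275 to 750 mm from the base axis. Payload 10.2 kg.
Tool frame: the origin (TCP) lies at the centre of the arm's flange, where the gripper is bolted on; the fingertips stand ctrl.tip_reach ahead of it and the grasp point (between the pads) lies 155 mm ahead of it (ctrl.tip_reach is the distance from the TCP to the fingertips, in mm); z points along the fingers, y is the direction in which the jaws open and shut (so a half turn about z gives the same grasp; the last joint's range is limited). The gripper opens to 85 mm and grips with 20 to 120 N. Pads are 22 mm wide; open, the fingers measure 114 mm over their backs; the gripper's body (76 mm by 85 mm) begins 54 mm behind the grasp point. The pads swing forward as they close: fully open they stand 13 mm farther back than shut.
Start: joints at [-1.536, 0.313, 1.498, -0, 1.331, -0.223], TCP at [133.837, -507.661, 404.694] pointing down, gripper open.
Joint ranges: [-2.94, 2.94], [-0.97, 2.17], [0.19, 2.56], [-1.23, 4.37], [0.02, 3.11], [-2.88, 2.88]. Speed limits (rad/s): [2.39, 2.39, 3.01, 3.14, 3.14, 3.14].

## Interface

Orientations are given as a unit quaternion [w, x, y, z].
In Python, from rig import ctrl, viewer gives the robot as it stands.
- The arm moves only by the tool drive_tool, never from a script. Its argument "rows" is a list that holds one entry, the list of rows, each a list of 6 numbers: the shift along the world's x, y, z normalised to -1 to 1, where 1 is 0.1 m, then the turn, a rotation vector about the world's x, y, z normalised to -1 to 1, where 1 is 90 degrees. A call has 1 to 10 rows; each row is the pose to reach, as a shift and turn from the pose measured when the call began; what a row does not reach only later rows make up. A row lasts 1/8 s, in which the tool goes at most 62.5 mm and 10.7 degrees, less where a joint would pass 70% of its speed; a pose out of reach is approached as far as the arm can. A call with a number of a shift or a turn outside -1 to 1 is refused whole. A call with a gripper value outside its range is refused whole. "fingers" is the opening, from -1 (shut) to 1 (fully open), set as the call begins (left out, the last holds). The fingers move at their own pace and stop on an object; "force" is the grip in N (left out, the last holds). Time passes only in rows, so rows that repeat a pose let the fingers close. It gives the time, the measured TCP pose, the force and the opening at its end, in the units of the state.
- ctrl.sense(): the state, without advancing time (a new reading comes with each control period).
- viewer.capture(name): name is "side" or "top" or "wrist"; returns the picture (420x560x3 uint8, red, green, blue); there is no depth.
- viewer.calibration(name): a dict with "mtx" (3x3 intrinsics, pixels), "dist_coeffs" ([k1, k2, p1, p2, k3] as OpenCV has them; the pictures are not rectified), "extrinsics" (4x4, takes a point from camera to world coordinates). Camera axes: x right, y up, looking along -z (the intrinsics and any distortion apply to the point x, -y, -z); pixel columns grow to the right and rows downward; lengths in mm; the calibration is good to about 2 mm. A picture is of the moment at which its call begins: read the wrist's pose just before it. calibration takes no time and is no camera call; for the wrist camera it gives the pose at the moment of the call.
- ctrl.finish_job(): hands the job in, once; it reports no verdict.
The state is a dict: "time_s": time; "joints": joint angles; "dq": joint speeds; "tau": joint torques, N m; "eef_pos": TCP position; "ee_rot": TCP orientation; "force": force on the tool from outside, world axes, zero at the start; "wrist_torque": the same for the moment, N m; "grip_width": opening from 0.0 (shut) to 1.0 (fully open).
Only numpy, scipy, OpenCV 4.12 (cv2) and the standard library are available. Lean on these libraries where they do the work, as an engineer would, in place of code of your own. Each camera call takes 0.05 s, during which the arm holds its last target.

## Task

Take the wide slide out of the tray, leaving the other two slides and everything else on the bench alone. Set its flat underside flush on the middle of the reader's sloped platen, long side up the slope, tilting it to match the slope, and push the sprung platen about half-way in without driving it onto its stop. Finish while still gripping the slide and holding it there, steady; do not let go.

Things in the scene. Friction and masses are not known exactly. Their poses are not given: they have to be found in the camera images.
- wide_slide_mid (a point): The wide slide: aluminium plate 76 (x) x 50 (y) x 6 mm, with a white upright grip fin mid-back, 44 long (x) x 14 thick (y) x 40 mm tall. Point: its centre half-way up, 23 mm above the flat underside, on the fin's mid-plane; x along plate and fin, z up out of the fin. It lies fin up in one of the tray's pockets. Mass about 0.12 kg; both ends alike.
- wide_slide_face (a point): Centre of the flat underside of the wide slide, same axes: the face that is to lie flush on the platen.
- narrow_slide_mid (a point): Another slide, to be left in its pocket: the same fin, but the plate is only 24 mm wide (76 x 24 x 6). Point half-way up, 23 mm above its underside.
- round_slide_mid (a point): Another slide, to be left in its pocket: the same fin on a round plate 54 mm across, 6 mm thick. Point half-way up, 23 mm above its underside.
- tray: Black tray, fixed, 112 (x) x 286 (y) mm, three pockets in a row along its y, 90 mm apart, inner size 96 x 82 mm or more. Floor 6 mm thick, walls and dividers up to 20 mm high. Origin at the centre of its underside on the table.
- reader: Grey reader, fixed: base 170 (x) x 150 (y) x 46 mm, dark side plates up to 94 mm high whose inner faces are 66 mm either side of its middle line; between them a stage hinged at its low edge, which is towards the robot. The slope differs each time, 10 to 30 degrees, and is clamped: 25 N does not change it. Origin: centre of the underside.
- platen_face (a point): Centre of the platen's face: a flat steel plate 92 (x) x 72 (y) mm with a dark window 24 mm across flush in its middle, uppermost on the reader's stage, about 95 to 115 mm above the table. z points out of the face, x up the slope, y is level.
- platen (a joint): How far the sprung platen is pushed straight into its stage, along minus z of platen_face, in m: 0 free, 0.010 at its hard stop. It rises again by itself; it needs about 1.5 N to start and 1.5 N more for each mm (9 N half-way in). It does not tilt on its spring.
- jar: Glass jar with a cork lid, 52 mm across and 75 mm tall; loose on the bench, to be left alone. Origin at the centre of its underside.
- beaker: Open glass beaker, 64 mm across and 80 mm tall; loose on the bench, to be left alone. Origin at the centre of its underside.
- scale: Flat pocket scale, 120 x 75 x 20 mm; loose on the bench, to be left alone. Origin at the centre of its underside.
- vial: Small amber vial with a white cap, 36 mm across and 60 mm tall; loose on the bench, to be left alone. Origin at the centre of its underside.
- spatula: Steel spatula, 160 mm long, lying flat; loose on the bench, to be left alone. Origin at the middle of its length.
There are look-alikes about, which are no part of the job. Leave any purple look-alike of the part that bears wide_slide_mid alone.

How it is judged:
By the outcome, as a careful person would: the job done as asked, in the order asked, and still so for the second after the job is handed in, while the arm keeps its last pose, push and grip.
It also fails if it takes over 38 s, if anything falls off the work surface, if the arm or the gripper's body presses on something with over 40 N, if the wrist force passes 120 N, or if a joint passes its speed limit or range.

## Working session

There is one attempt and no reset: what is moved stays moved. The work goes in short steps, Python scripts to look and compute and a tool call to move; the robot and the scene stay as the last step left them, time stands still between calls to the robot, and variables do not carry over. Pictures are saved under pics/ and viewed, and the job is handed in when it is done.

Besides the shell and the picture viewer there is one more tool, called after ">>>" as name(argument=value, ...) on one line, values as JSON. drive_tool: Moves the arm, as the interface text tells. Scaled input: -1 to 1 covers 0.1 m each way for a shift and 90 degrees each way for a turn. Its arguments: {"type":"object","properties":{"rows":{"type":"array","items":{"type":"array","items":{"type":"array","items":{"type":"number"}}}},"fingers":{"type":"number"},"force":{"type":"number"}},"required":["rows"]}

```bash
ls; mkdir -p pics; python3 - <<'E'
from rig import ctrl, viewer
import cv2,numpy as np
print(ctrl.sense(), ctrl.tip_reach)
for n in ("side","top","wrist"):
    c=viewer.calibration(n); print(n,{k:np.round(v,3).tolist() for k,v in c.items()})
    cv2.imwrite(f"pics/a_{n}.png",viewer.capture(n)[:,:,::-1])
E
```

```text
pics
{'time_s': 0.0, 'joints': array([-1.53639083e+00,  3.13454637e-01,  1.49843954e+00,  1.11096003e-05,
        1.33098020e+00, -2.23382986e-01]), 'dq': array([ 0.00085718,  0.00031247, -0.00077926, -0.00110643, -0.0004603 ,
        0.00157786]), 'tau': array([ 1.51869466e-03, -4.12267470e+01, -2.59741062e+01, -8.39219774e-05,
        4.20039738e-03,  1.05917263e-05]), 'eef_pos': array([ 133.84142094, -507.61576186,  404.13163124]), 'ee_rot': array([-6.37491595e-04,  9.91704598e-01,  1.28536298e-01,  6.58348441e-05]), 'force': array([ 0.0425062 ,  0.58303405, -0.28608166]), 'wrist_torque': array([ 0.01227929, -0.04197421,  0.01967861]), 'grip_width': 1.001844234430038} 173.4
side {'mtx': [[437.302, 0.0, 284.206], [0.0, 437.302, 203.426], [0.0, 0.0, 1.0]], 'dist_coeffs': [0.005, 0.0, 0.0, 0.0, 0.0], 'extrinsics': [[-0.996, 0.06, -0.068, 485.701], [-0.091, -0.722, 0.686, 569.293], [-0.008, 0.689, 0.725, 678.309], [0.0, 0.0, 0.0, 1.0]]}
top {'mtx': [[509.419, 0.0, 276.626], [0.0, 509.419, 208.925], [0.0, 0.0, 1.0]], 'dist_coeffs': [-0.043, 0.0, 0.0, 0.0, 0.0], 'extrinsics': [[-0.006, 0.986, -0.168, 344.252], [-1.0, -0.007, -0.002, -13.205], [-0.003, 0.168, 0.986, 1364.26], [0.0, 0.0, 0.0, 1.0]]}
wrist {'mtx': [[299.095, 0.0, 283.708], [0.0, 299.095, 210.144], [0.0, 0.0, 1.0]], 'dist_coeffs': [-0.034, 0.0, 0.0, 0.0, 0.0], 'extrinsics': [[0.255, 0.917, 0.308, 212.536], [-0.967, 0.242, 0.079, -486.065], [-0.002, -0.318, 0.948, 372.94], [0.0, 0.0, 0.0, 1.0]]}
```

View pics/a_side.png

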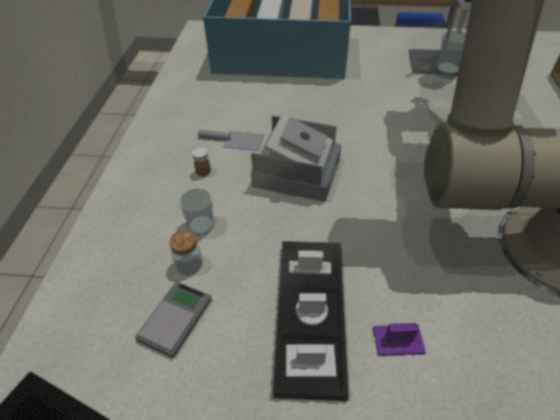

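View pics/a_top.png

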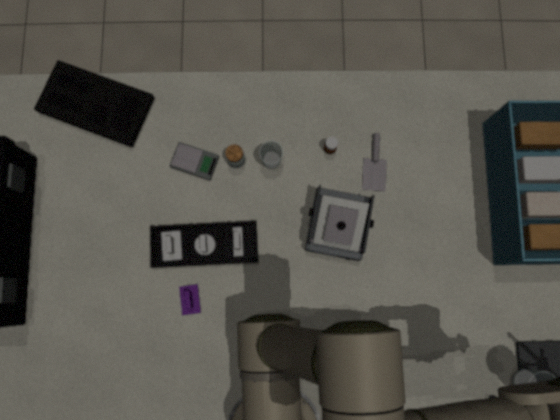

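View pics/a_wrist.png

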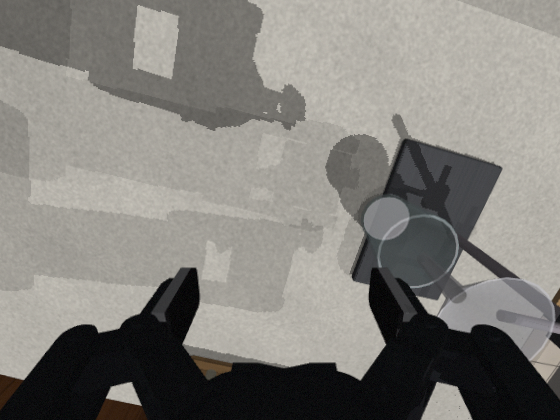

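The side and top views show the tray with the wide slide in the pocket at top (171,245) and side (311,358). The round slide is at top (205,244) and the narrow one at (238,241). The reader is at top (340,222), and the purple look-alike at (190,299) is to be left alone. Next come coarse positions.

```bash
cat > h.py <<'E'
import numpy as np, cv2
from scipy.spatial.transform import Rotation as R
def ray(c,px):
    px=np.asarray(px,float).reshape(-1,1,2)
    u=cv2.undistortPoints(px,np.array(c["mtx"],float),np.array(c["dist_coeffs"],float)).reshape(-1,2)
    E=np.array(c["extrinsics"],float)
    d=np.c_[u[:,0],-u[:,1],-np.ones(len(u))]@E[:3,:3].T
    return E[:3,3],d/np.linalg.norm(d,axis=1)[:,None]
def onz(c,px,z):
    o,d=ray(c,px); return o+d*((z-o[2])/d[:,2])[:,None]
def proj(c,P):
    E=np.array(c["extrinsics"],float)
    q=(np.atleast_2d(P)-E[:3,3])@E[:3,:3]; q=q*[1,-1,-1]
    return cv2.projectPoints(q,np.zeros(3),np.zeros(3),np.array(c["mtx"],float),np.array(c["dist_coeffs"],float))[0].reshape(-1,2)
def tri(c1,p1,c2,p2):
    o1,d1=ray(c1,p1);o2,d2=ray(c2,p2);out=[]
    for a,b in zip(d1,d2):
        A=np.c_[a,-b]; t=np.linalg.lstsq(A,o2-o1,rcond=None)[0]
        x,y=o1+t[0]*a,o2+t[1]*b; out.append(np.r_[(x+y)/2,np.linalg.norm(x-y)])
    return np.array(out)
E
python3 - <<'E'
from rig import viewer
from h import *
np.set_printoptions(suppress=True,precision=1)
t=viewer.calibration("top");s=viewer.calibration("side")
for n in("side","top"):
    im=cv2.imread(f"pics/a_{n}.png")
    crop=im[225:410,220:440] if n=="side" else im[180:330,140:390]
    cv2.imwrite(f"pics/z_{n}.png",cv2.resize(crop,None,fx=3,fy=3,interpolation=cv2.INTER_CUBIC))
print(onz(t,[[171,245],[205,244],[238,241],[150,225],[256,221],[258,262],[151,267]],12))
print("reader window tri",tri(t,[[341,226]],s,[[305,136]]))
print(onz(t,[[341,226]],105), "purple",onz(t,[[190,299]],6))
E
```

```text
[[479.  271.7  12. ]
 [481.2 180.8  12. ]
 [488.7  92.8  12. ]
 [533.2 329.9  12. ]
 [542.2  44.8  12. ]
 [432.5  39.5  12. ]
 [420.7 323.4  12. ]]
reader window tri [[ 514.  -170.9  107.     0.6]]
[[ 514.6 -171.2  105. ]] purple [[336.6 219.    6. ]]
```

View pics/z_side.png

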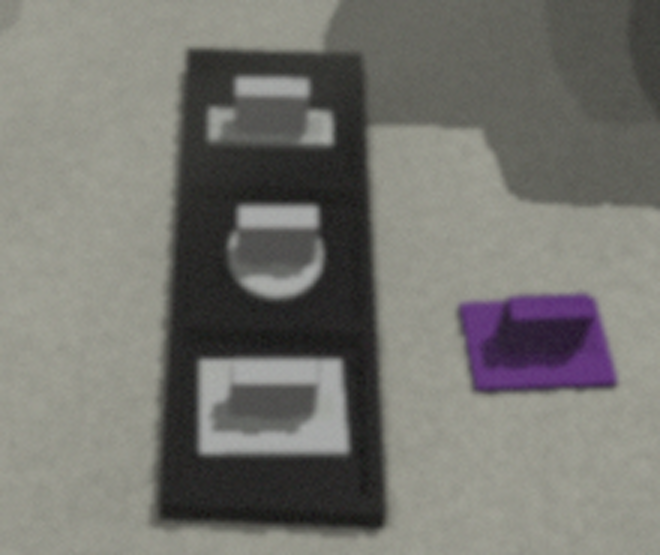

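View pics/z_top.png

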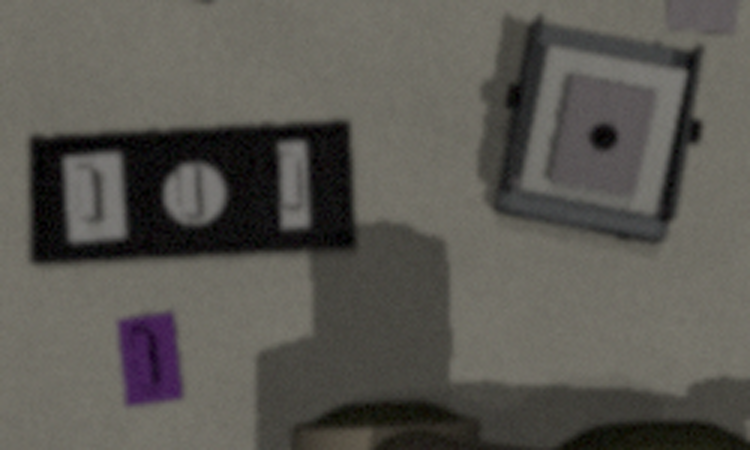

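>>> drive_tool(rows=[[[0.45, 0.42, 0, 0, 0, -0.07], [0.9, 0.84, 0, 0, 0, -0.14]]])

```text
time_s: 0.4
eef_pos: [224.5, -422.6, 403.9]
ee_rot: [-0.001, 1.0, 0.016, 0.0]
force: [1.3, -0.7, 0.7]
grip_width: 1.001
```

>>> drive_tool(rows=[[[0.45, 0.42, 0, 0, 0, 0], [0.9, 0.84, 0, 0, 0, 0]]])

```text
time_s: 0.65
eef_pos: [315.6, -337.0, 403.8]
ee_rot: [-0.001, 1.0, 0.016, 0.0]
force: [0.2, -0.4, -0.3]
grip_width: 1.002
```

>>> drive_tool(rows=[[[0.45, 0.42, 0, 0, 0, 0], [0.9, 0.84, 0, 0, 0, 0]]])

```text
time_s: 0.9
eef_pos: [406.8, -251.3, 403.8]
ee_rot: [-0.001, 1.0, 0.016, 0.0]
force: [0.5, -0.2, 0.2]
grip_width: 1.004
```

Tracking is good. One more step brings the wrist camera over the reader.

>>> drive_tool(rows=[[[0.45, 0.4, 0, 0, 0, 0], [0.85, 0.8, 0, 0, 0, 0], [0.85, 0.8, 0, 0, 0, 0]]])

```text
time_s: 1.27
eef_pos: [493.4, -168.7, 403.3]
ee_rot: [-0.001, 1.0, 0.019, -0.0]
force: [-0.3, -0.3, -0.8]
grip_width: 0.998
```

```bash
python3 - <<'E'
from rig import ctrl, viewer
import cv2,pickle
c=viewer.calibration("wrist"); im=viewer.capture("wrist")
pickle.dump(c,open("pics/b_w.pkl","wb")); cv2.imwrite("pics/b_wrist.png",im[:,:,::-1])
cv2.imwrite("pics/b_side.png",viewer.capture("side")[:,:,::-1])
print(ctrl.sense()["eef_pos"])
E
```

```text
[ 491.78251658 -171.18662637  403.49122112]
```

View pics/b_wrist.png

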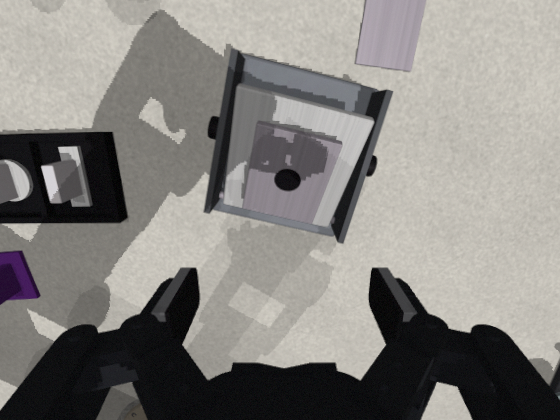

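```bash
python3 - <<'E'
import cv2
im=cv2.imread("pics/b_wrist.png")[40:250,195:400]
cv2.imwrite("pics/zb_w.png",cv2.resize(im,None,fx=2.8,fy=2.8,interpolation=cv2.INTER_CUBIC))
im=cv2.imread("pics/a_side.png")[105:205,240:350]
im=cv2.convertScaleAbs(im,alpha=1.3)
cv2.imwrite("pics/zb_s.png",cv2.resize(im,None,fx=6,fy=6,interpolation=cv2.INTER_CUBIC))
im=cv2.imread("pics/a_top.png")[180:265,300:385]
im=cv2.convertScaleAbs(im,alpha=1.5)
cv2.imwrite("pics/zb_t.png",cv2.resize(im,None,fx=7,fy=7,interpolation=cv2.INTER_CUBIC))
E
```

```text
(no output)
```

View pics/zb_w.png

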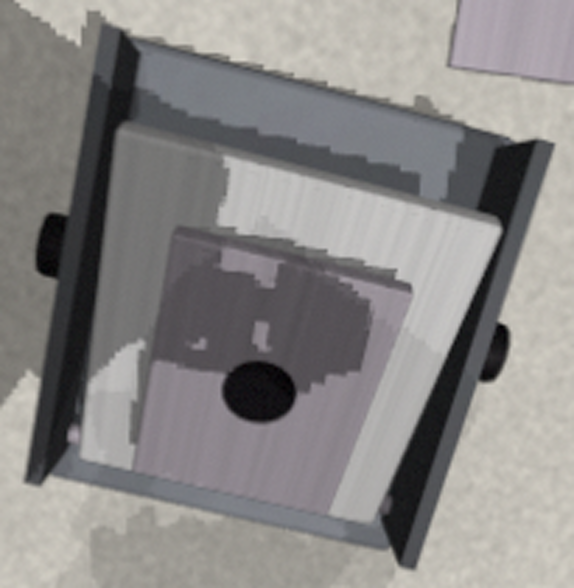

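View pics/zb_s.png

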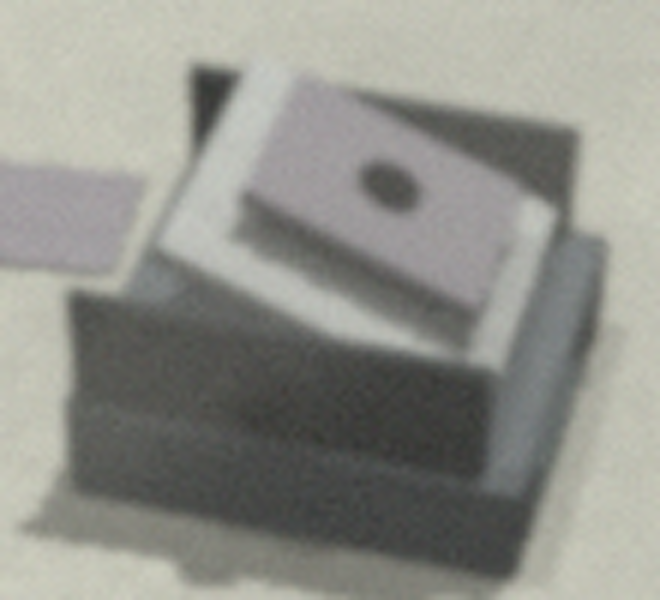

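View pics/zb_t.png

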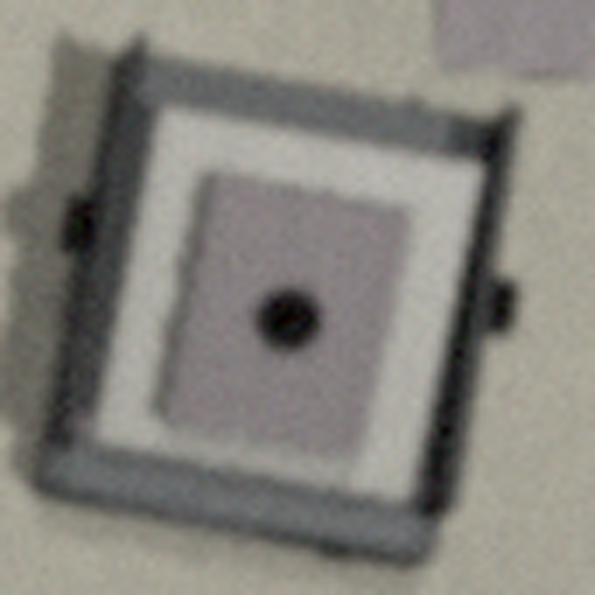

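```bash
cat > pl.py <<'E'
from rig import viewer
from h import *
import pickle
np.set_printoptions(suppress=True,precision=2)
t=viewer.calibration("top");s=viewer.calibration("side");w=pickle.load(open("pics/b_w.pkl","rb"))
def un(p,f,o): return (np.array(p,float)+.5)/f-.5+np.array(o)
# order: up+y, up-y, lo-y, lo+y, window
W=un([[177,236],[409,296],[328,515],[133,470],[259,391]],2.8,(195,40))
S=un([[245,195],[295,75],[525,190],[475,310],[392,186]],6,(240,105))
T=un([[205,172],[410,208],[357,458],[165,412],[289,320]],7,(300,180))
def multi(views):
    out=[]
    for i in range(5):
        A=np.zeros((3,3));b=np.zeros(3)
        for c,P in views:
            o,d=ray(c,P[i:i+1]);M=np.eye(3)-np.outer(d[0],d[0]);A+=M;b+=M@o
        out.append(np.linalg.solve(A,b))
    return np.array(out)
def rep(X,n):
    x=((X[0]+X[1])-(X[2]+X[3]))/2;y=((X[0]+X[3])-(X[1]+X[2]))/2
    nn=np.cross(x,y);nn/=np.linalg.norm(nn)
    print(n,"len",np.linalg.norm(x),np.linalg.norm(y),"slope",np.degrees(np.arcsin(x[2]/np.linalg.norm(x))),"yaw",np.degrees(np.arctan2(x[1],x[0])),np.degrees(np.arctan2(-y[0],y[1])),"roll",np.degrees(np.arcsin(y[2]/72)),"nslope",np.degrees(np.arccos(nn[2])),"c",X[:4].mean(0),"win",X[4])
rep(multi([(w,W),(s,S)]),"ws");rep(multi([(t,T),(s,S)]),"ts");rep(multi([(w,W),(t,T),(s,S)]),"wts")
obj=np.array([[46,36,0],[46,-36,0],[-46,-36,0],[-46,36,0]],float)
for n,c,P in(("w",w,W),("s",s,S),("t",t,T)):
    ok,rv,tv,e=cv2.solvePnPGeneric(obj,P[:4].copy(),np.array(c["mtx"],float),np.array(c["dist_coeffs"],float),flags=cv2.SOLVEPNP_IPPE)
    E=np.array(c["extrinsics"]);F=np.diag([1,-1,-1])
    for r,tt,ee in zip(rv,tv,e):
        Rw=E[:3,:3]@F@cv2.Rodrigues(r)[0];p=E[:3,:3]@F@tt.ravel()+E[:3,3]
        print(n,"pnp slope",np.degrees(np.arcsin(Rw[2,0])),"yaw",np.degrees(np.arctan2(Rw[1,0],Rw[0,0])),"roll",np.degrees(np.arcsin(Rw[2,1])),p,ee)
E
python3 pl.py
```

```text
ws len 90.23106187770192 70.34435943642326 slope 21.435951835559088 yaw -11.086453297832795 -11.552060875884484 roll -0.3510895029203695 nslope 21.441611887109442 c [ 515.51 -169.59  106.77] win [ 514.71 -169.69  108.64]
ts len 90.79001575144744 71.88965677077397 slope 22.067106588043067 yaw -10.120897429510418 -11.366419590780238 roll 0.8121914484746857 nslope 22.068868155354494 c [ 517.07 -168.74  107.56] win [ 514.86 -170.3   108.7 ]
wts len 90.30896239861121 70.9601834381191 slope 21.537142218189135 yaw -10.675854784396579 -11.74662860283158 roll 0.02408344427043442 nslope 21.540175533869174 c [ 516.51 -169.09  107.66] win [ 515.1  -169.95  108.79]
w pnp slope 21.686707701812615 yaw -11.363024871384688 roll -0.6518809074009766 [ 513.82 -169.75  101.11] [0.44]
w pnp slope -45.5986545988038 yaw -16.8950595595086 roll -6.319466969980839 [ 521.91 -170.8   105.59] [4.84]
s pnp slope 21.43345900823678 yaw -10.967862640479071 roll 0.09545885697703352 [ 516.38 -181.48   97.44] [0.38]
s pnp slope 17.42967091575581 yaw -15.949278285932564 roll -70.3270609643679 [ 517.04 -180.58   96.66] [0.5]
t pnp slope 23.757625622359864 yaw -9.786949518227257 roll -8.95544864441455 [ 518.78 -169.05  104.42] [0.31]
t pnp slope -5.651056415232467 yaw -12.610035104859593 roll -1.1540341139739931 [ 519.4  -169.22  105.6 ] [0.47]
```

>>> drive_tool(rows=[[[-0.3, 0.45, 0, 0, 0, 0], [-0.6, 0.9, 0, 0, 0, 0], [-0.6, 0.9, 0, 0, 0, 0]]])

```text
time_s: 1.75
eef_pos: [429.9, -80.2, 403.9]
ee_rot: [-0.001, 1.0, 0.017, -0.0]
force: [0.2, -1.2, 0.2]
grip_width: 0.998
```

```bash
python3 - <<'E'
from rig import ctrl, viewer
import cv2,pickle
c=viewer.calibration("wrist"); im=viewer.capture("wrist")
pickle.dump(c,open("pics/c_w.pkl","wb")); cv2.imwrite("pics/c_wrist.png",im[:,:,::-1])
cv2.imwrite("pics/zc_w.png",cv2.resize(im[20:230,290:510,::-1],None,fx=2.8,fy=2.8,interpolation=cv2.INTER_CUBIC))
E
```

```text
(no output)
```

View pics/zc_w.png

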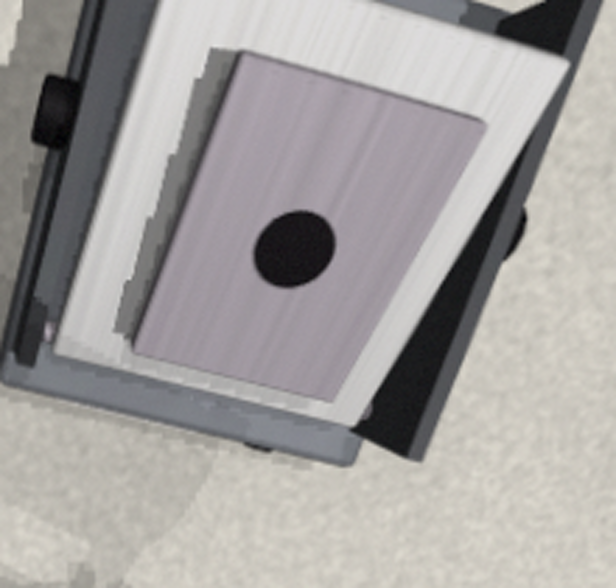

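View pics/c_wrist.png

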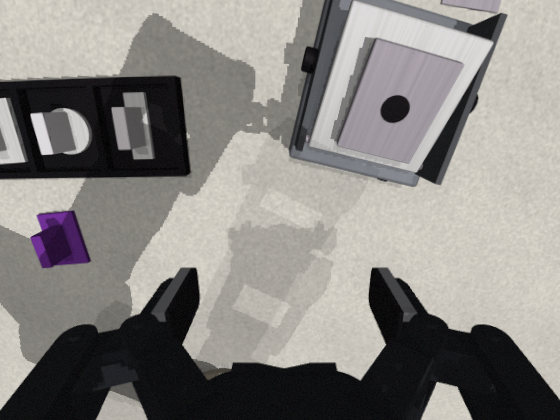

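The platen is seen cleanly, with corners in the crop at (240,53), (486,123), (334,402) and (133,351) and the window at (295,248).

```bash
cat >> pl.py <<'E'
print("---")
c=pickle.load(open("pics/c_w.pkl","rb"))
C=un([[240,53],[486,123],[334,402],[133,351],[295,248]],2.8,(290,20))
rep(multi([(w,W),(c,C)]),"wc");rep(multi([(c,C),(s,S)]),"cs");rep(multi([(w,W),(c,C),(s,S)]),"wcs");rep(multi([(w,W),(c,C),(t,T),(s,S)]),"all")
ok,rv,tv,e=cv2.solvePnPGeneric(obj,C[:4].copy(),np.array(c["mtx"],float),np.array(c["dist_coeffs"],float),flags=cv2.SOLVEPNP_IPPE)
E=np.array(c["extrinsics"]);F=np.diag([1,-1,-1])
for r,tt,ee in zip(rv,tv,e):
    Rw=E[:3,:3]@F@cv2.Rodrigues(r)[0];p=E[:3,:3]@F@tt.ravel()+E[:3,3]
    print("c pnp slope",np.degrees(np.arcsin(Rw[2,0])),"yaw",np.degrees(np.arctan2(Rw[1,0],Rw[0,0])),"roll",np.degrees(np.arcsin(Rw[2,1])),p,ee)
E
python3 pl.py | sed -n '/---/,$p'
```

```text
---
wc len 90.10394885965832 70.14916923530096 slope 21.78362344669495 yaw -10.823068046875823 -11.803623367016261 roll -1.5684230982523726 nslope 21.858935752276324 c [ 515.81 -169.27  108.45] win [ 515.94 -169.4   109.58]
cs len 90.84045533199848 71.87539295966785 slope 21.58708995123209 yaw -10.732222159222612 -11.119223823490415 roll 0.8603888012580151 nslope 21.59666877074251 c [ 516.02 -169.92  106.43] win [ 514.97 -169.49  109.11]
wcs len 90.47683400389892 70.69442960895145 slope 21.566031444234522 yaw -10.880494147698922 -11.583494317987652 roll -0.23325180858925124 nslope 21.57110419106212 c [ 515.73 -169.58  106.92] win [ 515.19 -169.59  108.86]
all len 90.35966631881077 71.02323953099689 slope 21.48421152895225 yaw -10.70849615287823 -11.70334428589874 roll 0.08264923097505016 nslope 21.48603029698267 c [ 516.42 -169.17  107.7 ] win [ 515.35 -169.84  108.8 ]
c pnp slope 20.79146775699133 yaw -11.096998060209774 roll -1.180457483456138 [ 516.36 -171.09  102.71] [0.03]
c pnp slope -7.720055548062404 yaw -20.749353304990066 roll -35.978094350732405 [ 520.43 -168.95  104.37] [3.63]
```

>>> drive_tool(rows=[[[0.05, 0.48, 0, 0, 0, 0], [0.1, 0.96, 0, 0, 0, 0]]])

```text
time_s: 2.05
eef_pos: [441.4, 14.1, 404.1]
ee_rot: [-0.0, 1.0, 0.014, 0.0]
force: [0.1, -0.4, 0.4]
grip_width: 0.999
```

>>> drive_tool(rows=[[[0.05, 0.5, 0, 0, 0, 0], [0.1, 1.0, 0, 0, 0, 0]]])

```text
time_s: 2.3
eef_pos: [452.3, 114.2, 404.1]
ee_rot: [-0.0, 1.0, 0.013, 0.001]
force: [1.0, -1.0, -0.1]
grip_width: 1.001
```

>>> drive_tool(rows=[[[0.05, 0.5, 0, 0, 0, 0], [0.1, 1.0, 0, 0, 0, 0]]])

```text
time_s: 2.55
eef_pos: [463.5, 214.6, 404.0]
ee_rot: [-0.0, 1.0, 0.012, 0.001]
force: [1.5, -1.5, -0.2]
grip_width: 1.001
```

>>> drive_tool(rows=[[[0.05, 0.5, 0, 0, 0, 0], [0.05, 0.55, 0, 0, 0, 0], [0.05, 0.55, 0, 0, 0, 0]]])

```text
time_s: 2.92
eef_pos: [469.2, 268.6, 403.6]
ee_rot: [0.0, 1.0, 0.011, 0.001]
force: [-0.4, 1.2, -0.3]
grip_width: 1.001
```

```bash
python3 - <<'E'
from rig import ctrl, viewer
import cv2,pickle
c=viewer.calibration("wrist"); im=viewer.capture("wrist")
pickle.dump(c,open("pics/d_w.pkl","wb")); cv2.imwrite("pics/d_wrist.png",im[:,:,::-1])
print(ctrl.sense()["eef_pos"],ctrl.sense()["joints"])
cv2.imwrite("pics/zd_w.png",cv2.resize(im[70:270,190:390,::-1],None,fx=3,fy=3,interpolation=cv2.INTER_CUBIC))
E
```

```text
[469.1458703  268.26323733 403.76748104] [ 3.02653166e-01  3.47375474e-01  1.45268798e+00 -7.56346300e-04
  1.33995461e+00  1.85134014e+00]
```

View pics/d_wrist.png

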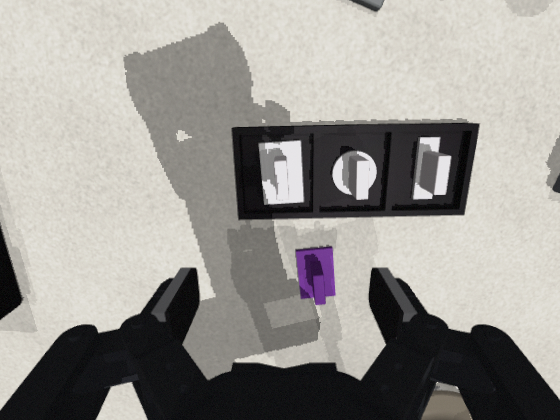

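View pics/zd_w.png

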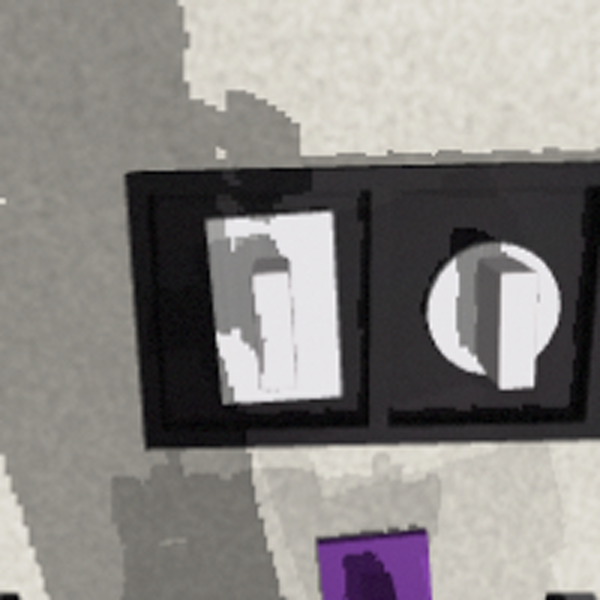

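```bash
python3 - <<'E'
from rig import viewer
from h import *
import pickle
np.set_printoptions(suppress=True,precision=1)
s=viewer.calibration("side");t=viewer.calibration("top");w=pickle.load(open("pics/d_w.pkl","rb"))
un=lambda p,f,o:(np.array(p,float)+.5)/f-.5+np.array(o)
P=onz(w,un([[207,218],[333,211],[342,397],[223,404]],3,(190,70)),12)
F=onz(w,un([[253,272],[290,272],[297,388],[261,390]],3,(190,70)),52)
S=onz(s,un([[198,358],[343,358],[350,455],[199,455]],3,(220,225)),12)
T=onz(t,un([[64,154],[124,150],[128,239],[69,244]],3,(140,180)),12)
for n,X in(("plate",P),("fin",F),("side",S),("top",T)):
    print(n,X.mean(0),[np.linalg.norm(X[i]-X[(i+1)%4]) for i in range(4)],[np.degrees(np.arctan2((X[i]-X[j])[1],(X[i]-X[j])[0])) for i,j in((0,3),(1,2),(0,1))])
E
```

```text
plate [477.8 271.9  12. ] [np.float64(49.722826433644265), np.float64(76.6563539896613), np.float64(50.112218330168396), np.float64(77.01338754802482)] [np.float64(4.856061718561424), np.float64(5.148120358355296), np.float64(94.43320463079581)]
fin [478. 272.  52.] [np.float64(13.209092751548242), np.float64(43.2219059558632), np.float64(13.417069669525397), np.float64(43.986522275857816)] [np.float64(4.625477489421491), np.float64(4.93039799178898), np.float64(91.31491928711354)]
side [477. 272.  12.] [np.float64(77.73234579913039), np.float64(52.09406553111698), np.float64(76.79876550198637), np.float64(52.150188150727274)] [np.float64(-84.3798828827497), np.float64(-85.40602154706669), np.float64(4.971079955175511)]
top [478.5 269.7  12. ] [np.float64(53.83895069290207), np.float64(79.57801116130499), np.float64(52.47873750883861), np.float64(80.57250983274608)] [np.float64(4.910435204251717), np.float64(3.9421392582084422), np.float64(93.49584774901138)]
```

The slide is at (477.9, 272.0) with yaw 4.8°. The measured plate sizes match 76 x 50, and the wrist, side and top views agree. I descend onto the fin, with fingertips kept above wall height.

>>> drive_tool(rows=[[[0.045, 0.02, -0.5, 0, 0, 0.02], [0.088, 0.037, -1.0, 0, 0, 0.039], [0.088, 0.037, -1.0, 0, 0, 0.039]]])

```text
time_s: 3.35
eef_pos: [478.0, 270.4, 301.4]
ee_rot: [0.001, 0.999, 0.041, -0.002]
force: [-0.4, -0.3, -0.0]
grip_width: 0.997
```

```bash
python3 - <<'E'
from rig import ctrl
from h import *
s=ctrl.sense();print(s["eef_pos"]);q=s["ee_rot"];M=R.from_quat(np.r_[q[1:],q[0]]).as_matrix();print(np.degrees(np.arctan2(M[1,0],M[0,0])),np.degrees(M[:2,2]))
E
```

```text
[477.98519215 270.428711   301.36713462]
4.65185546641082 [-0.25510786 -0.12839907]
```

>>> drive_tool(rows=[[[0, 0.015, -0.4, 0, 0, 0], [0, 0.015, -0.8, 0, 0, 0], [0, 0.015, -0.9, 0, 0, 0]]])

```text
time_s: 3.72
eef_pos: [478.5, 271.3, 211.8]
ee_rot: [0.001, 0.999, 0.04, -0.003]
force: [-0.2, 0.1, 0.4]
grip_width: 1.0
```

```bash
python3 - <<'E'
from rig import ctrl, viewer
from h import *
c=viewer.calibration("wrist"); im=viewer.capture("wrist"); cv2.imwrite("pics/e_wrist.png",im[:,:,::-1])
s=ctrl.sense();print(s["eef_pos"])
M=R.from_quat(np.r_[s["ee_rot"][1:],s["ee_rot"][0]]).as_matrix()
g=s["eef_pos"]+M@[0,0,155]; print(g,M, proj(c,[g,[477.9,272,52]]))
E
```

```text
[478.50115867 271.4357401  211.66600878]
[477.80622615 271.06822565  56.66800233] [[ 0.99679194  0.07991071 -0.00448344]
 [ 0.07990069 -0.99680001 -0.00237106]
 [-0.00465856  0.00200522 -0.99998714]] [[285.0558579  288.59558984]
 [283.13966641 282.93263473]]
```

View pics/e_wrist.png

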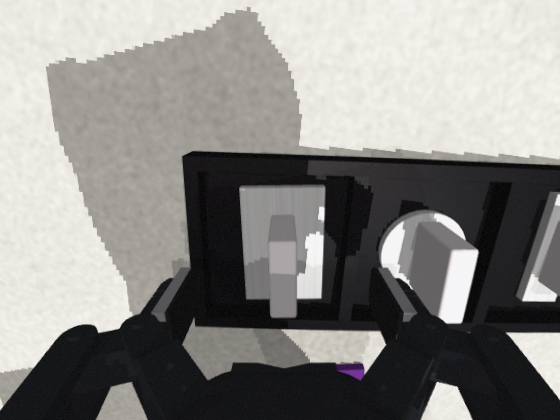

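The fin top is centred at (284,278), against a predicted (283,283). It sits between the pads, and the round slide's fin clears the right finger. I descend the last 17 mm and close.

>>> drive_tool(rows=[[[0.005, 0.006, -0.1, 0, 0, 0], [0.005, 0.006, -0.167, 0, 0, 0], [0.005, 0.006, -0.167, 0, 0, 0]]])

```text
time_s: 4.15
eef_pos: [479.0, 272.0, 195.1]
ee_rot: [0.001, 0.999, 0.04, -0.002]
force: [-0.5, 0.2, -0.4]
grip_width: 1.0
```

>>> drive_tool(rows=[[[0, 0, 0, 0, 0, 0], [0, 0, 0, 0, 0, 0], [0, 0, 0, 0, 0, 0], [0, 0, 0, 0, 0, 0], [0, 0, 0, 0, 0, 0], [0, 0, 0, 0, 0, 0]]], fingers=-1, force=60)

```text
time_s: 4.9
eef_pos: [479.1, 272.1, 195.3]
ee_rot: [0.001, 0.999, 0.04, -0.002]
force: [-0.1, -0.7, 3.2]
grip_width: 0.156
```

>>> drive_tool(rows=[[[0, 0, 0.02, 0, 0, 0], [0, 0, 0.15, 0, 0, 0], [0, 0, 0.5, 0, 0, 0], [0, 0, 0.9, 0, 0, 0], [0, 0, 1.0, 0, 0, 0]]])

```text
time_s: 5.52
eef_pos: [479.3, 272.2, 298.3]
ee_rot: [0.0, 0.999, 0.04, 0.0]
force: [-0.4, 0.6, -1.6]
grip_width: 0.152
```

```bash
python3 - <<'E'
from rig import ctrl, viewer
from h import *
import pickle
c=viewer.calibration("wrist"); im=viewer.capture("wrist"); cv2.imwrite("pics/f_wrist.png",im[:,:,::-1])
pickle.dump(c,open("pics/f_w.pkl","wb"))
cv2.imwrite("pics/f_side.png",viewer.capture("side")[:,:,::-1])
s=ctrl.sense();print({k:np.round(s[k],3) for k in("time_s","eef_pos","ee_rot","force","wrist_torque","grip_width")})
E
```

```text
{'time_s': np.float64(5.625), 'eef_pos': array([479.059, 272.07 , 296.125]), 'ee_rot': array([ 0.001,  0.999,  0.04 , -0.001]), 'force': array([ 0.085, -0.491, -1.39 ]), 'wrist_torque': array([-0.029, -0.031, -0.013]), 'grip_width': np.float64(0.152)}
```

View pics/f_wrist.png

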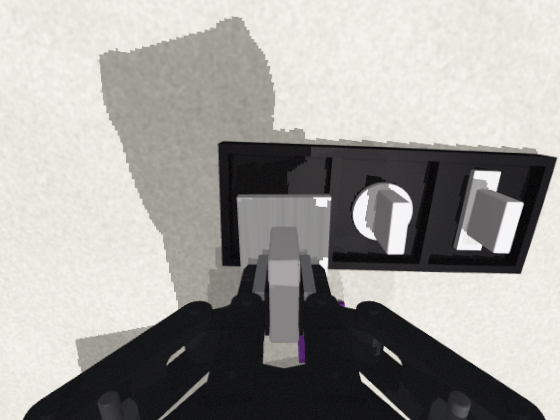

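View pics/f_side.png

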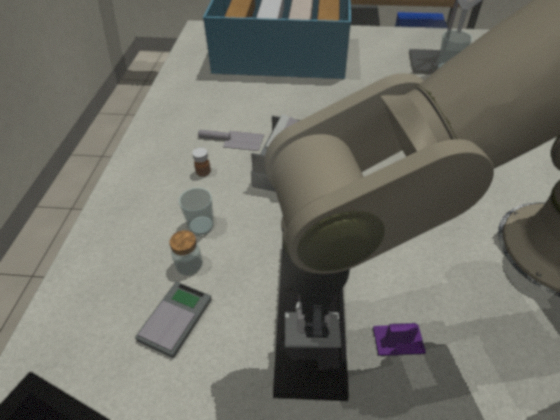

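```bash
python3 - <<'E'
import cv2
im=cv2.imread("pics/f_wrist.png")[180:370,220:350]
cv2.imwrite("pics/zf.png",cv2.resize(cv2.convertScaleAbs(im,alpha=1.3,beta=10),None,fx=3,fy=3,interpolation=cv2.INTER_CUBIC))
E
```

```text
(no output)
```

View pics/zf.png

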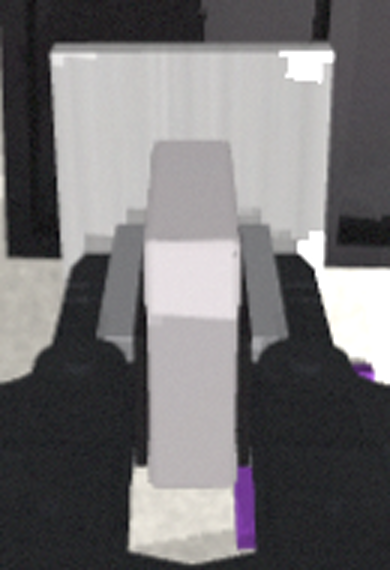

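```bash
python3 - <<'E'
from h import *
import pickle
np.set_printoptions(suppress=True,precision=1)
c=pickle.load(open("pics/f_w.pkl","rb"))
from rig import ctrl
s=ctrl.sense();q=s["ee_rot"];M=R.from_quat(np.r_[q[1:],q[0]]).as_matrix();p=s["eef_pos"]
un=lambda P,f,o:(np.array(P,float)+.5)/f-.5+np.array(o)
def tool(px,d):
    o,r=ray(c,un(px,3,(220,180)));o=M.T@(o-p);r=r@M
    return o+r*((d-o[2])/r[:,2])[:,None]
print("plate top",tool([[51,52],[333,51]],183.2),"bottom",tool([[51,44],[335,44]],189.2))
print("fin",tool([[146,240],[239,240],[150,487],[236,487]],143.2))
E
```

```text
plate top [[ 37.9 -26.3 183.2]
 [ 38.1  24.1 183.2]] bottom [[ 37.7 -27.2 189.2]
 [ 37.8  25.4 189.2]]
fin [[ 21.5  -7.5 143.2]
 [ 21.5   5.7 143.2]
 [-22.3  -7.6 143.2]
 [-22.3   6.  143.2]]
```

```bash
cat > tgt.py <<'E'
import sys
from rig import ctrl
from h import *
np.set_printoptions(suppress=True,precision=4)
S,psi=np.radians(21.5),np.radians(-11.2)
c0=np.array([515.3,-169.7,108.5])
x=np.array([np.cos(S)*np.cos(psi),np.cos(S)*np.sin(psi),np.sin(S)])
n=np.array([-np.sin(S)*np.cos(psi),-np.sin(S)*np.sin(psi),np.cos(S)])
M1=np.c_[x,-np.cross(n,x),-n]
def go(gap,xo=0.3,L=189.2):
    s=ctrl.sense();q=s["ee_rot"];M=R.from_quat(np.r_[q[1:],q[0]]).as_matrix()
    p=c0+n*(L+gap)+x*xo
    rv=R.from_matrix(M1@M.T).as_rotvec()
    print("t",s["time_s"],"tgt",p,"shift",(p-s["eef_pos"])/100,"turn",rv/(np.pi/2),"F",s["force"],"Fn",s["force"]@n,"T",s["wrist_torque"])
    f=s["eef_pos"]+M@[-0.3,0,L]-c0; print("face in platen x,y,z",f@x,f@np.cross(n,x),f@n,"rot err deg (platen axes)",np.degrees(rv)@np.c_[x,np.cross(n,x),n])
if __name__=="__main__": go(float(sys.argv[1]))
E
python3 tgt.py 40
```

```text
t 5.625 tgt [ 433.1715 -153.4381  321.8617] shift [-0.4589 -4.2551  0.2574] turn [-0.013  -0.241  -0.1731] F [ 0.085  -0.491  -1.3903] Fn -1.3590232061509349 T [-0.0292 -0.0313 -0.0126]
face in platen x,y,z -114.14612020313254 425.8167108202524 43.2723252047713 rot err deg (platen axes) [ -2.8539 -21.5059 -15.618 ]
```

>>> drive_tool(rows=[[[-0.05, -0.4, 0.15, 0, 0, 0], [-0.09, -0.85, 0.3, 0, 0, 0]]])

```text
time_s: 5.88
eef_pos: [469.5, 186.3, 324.9]
ee_rot: [0.001, 0.999, 0.041, -0.003]
force: [0.9, -0.6, -1.0]
grip_width: 0.153
```

>>> drive_tool(rows=[[[-0.05, -0.45, 0, -0.002, -0.04, -0.029], [-0.09, -0.9, 0, -0.004, -0.08, -0.058]]])

```text
time_s: 6.12
eef_pos: [459.9, 94.9, 323.5]
ee_rot: [0.007, 0.998, -0.006, 0.059]
force: [0.3, -0.0, -0.5]
grip_width: 0.152
```

>>> drive_tool(rows=[[[-0.05, -0.45, 0, -0.002, -0.04, -0.029], [-0.09, -0.9, 0, -0.004, -0.08, -0.058]]])

```text
time_s: 6.38
eef_pos: [450.3, 3.6, 322.2]
ee_rot: [0.012, 0.991, -0.052, 0.121]
force: [0.3, -0.2, -1.5]
grip_width: 0.154
```

```bash
python3 tgt.py 40
```

```text
t 6.375 tgt [ 433.1715 -153.4381  321.8617] shift [-0.1708 -1.5703 -0.0033] turn [-0.0053 -0.0836 -0.0561] F [ 0.2805 -0.2246 -1.5182] Fn -1.5293746357198759 T [ 0.0806  0.1516 -0.0002]
face in platen x,y,z -37.38562332266694 159.2869604453186 47.01875587016888 rot err deg (platen axes) [-0.9266 -7.4769 -5.0589]
```

>>> drive_tool(rows=[[[-0.04, -0.45, 0, -0.002, -0.04, -0.028], [-0.09, -0.85, 0, -0.005, -0.084, -0.056]]])

```text
time_s: 6.62
eef_pos: [440.6, -82.9, 320.8]
ee_rot: [0.018, 0.978, -0.097, 0.186]
force: [0.7, 0.2, -1.2]
grip_width: 0.151
```

>>> drive_tool(rows=[[[-0.04, -0.4, 0, 0, 0, 0], [-0.08, -0.7, 0, 0, 0, 0], [-0.08, -0.7, 0, 0, 0, 0], [-0.08, -0.7, 0, 0, 0, 0]]])

```text
time_s: 7.12
eef_pos: [432.5, -152.3, 320.0]
ee_rot: [0.017, 0.978, -0.097, 0.185]
force: [-0.1, -0.1, -0.9]
grip_width: 0.154
```

```bash
python3 tgt.py 40; python3 - <<'E'
from rig import viewer
import cv2
im=viewer.capture("side"); cv2.imwrite("pics/g_side.png",im[:,:,::-1])
im=viewer.capture("wrist"); cv2.imwrite("pics/g_wrist.png",im[:,:,::-1])
E
```

```text
t 7.125 tgt [ 433.1715 -153.4381  321.8617] shift [ 0.0069 -0.0114  0.019 ] turn [-0.0015 -0.001   0.0013] F [-0.0515 -0.1216 -0.9393] Fn -0.8640586311493686 T [0.0869 0.2333 0.0619]
face in platen x,y,z -1.9288437123566962 1.206487595149265 38.56369733884501 rot err deg (platen axes) [-0.0683 -0.1195  0.1493]
```

View pics/g_side.png

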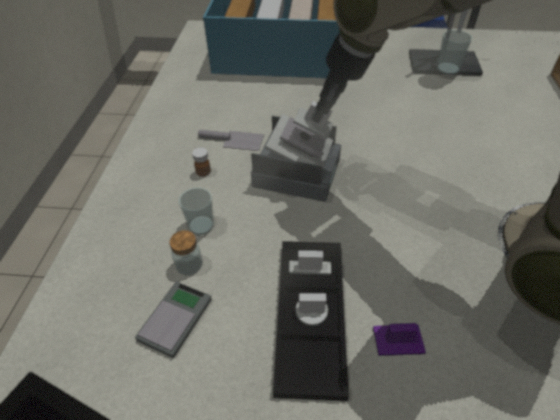

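View pics/g_wrist.png

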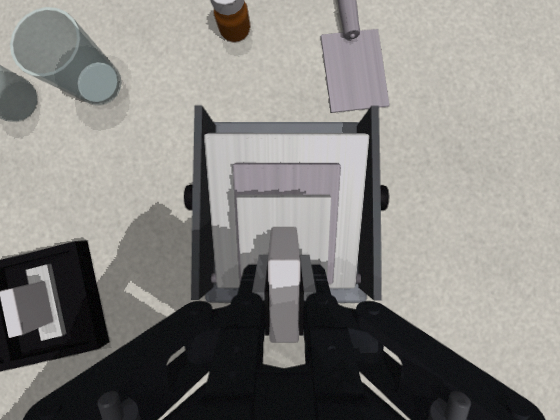

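```bash
python3 - <<'E'
import cv2
im=cv2.imread("pics/g_wrist.png")[140:310,190:385]
cv2.imwrite("pics/zg.png",cv2.resize(im,None,fx=4,fy=3.5,interpolation=cv2.INTER_CUBIC))
E
```

```text
(no output)
```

View pics/zg.png

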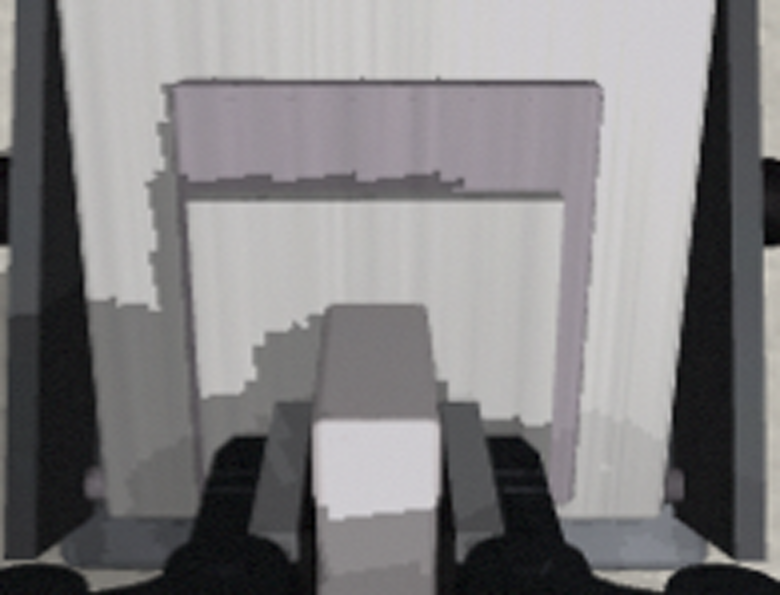

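```bash
python3 - <<'E'
from h import *
from rig import viewer,ctrl
np.set_printoptions(suppress=True,precision=2)
c=viewer.calibration("wrist")
s=ctrl.sense();q=s["ee_rot"];M=R.from_quat(np.r_[q[1:],q[0]]).as_matrix();p=s["eef_pos"]
un=lambda P:(np.array(P,float)+.5)/np.array([4,3.5])-.5+np.array([190,140])
def tool(px,d):
    o,r=ray(c,un(px));o=M.T@(o-p);r=r@M
    return o+r*((d-o[2])/r[:,2])[:,None]
for d in(225,227.8,231,234):
    print(d,tool([[178,86],[601,86],[190,260],[590,260],[201,420],[579,420]],d))
print("slide",tool([[187,200],[563,198]],183.2))
E
```

```text
225 [[ 47.53 -33.   225.  ]
 [ 47.54  35.9  225.  ]
 [ 13.22 -32.72 225.  ]
 [ 13.23  36.03 225.  ]
 [-21.92 -32.5  225.  ]
 [-21.92  36.06 225.  ]]
227.8 [[ 47.04 -33.47 227.8 ]
 [ 47.06  36.42 227.8 ]
 [ 12.24 -33.18 227.8 ]
 [ 12.25  36.56 227.8 ]
 [-23.41 -32.96 227.8 ]
 [-23.4   36.59 227.8 ]]
231 [[ 46.49 -34.   231.  ]
 [ 46.5   37.03 231.  ]
 [ 11.12 -33.71 231.  ]
 [ 11.13  37.16 231.  ]
 [-25.11 -33.48 231.  ]
 [-25.1   37.2  231.  ]]
234 [[ 45.97 -34.5  234.  ]
 [ 45.98  37.59 234.  ]
 [ 10.07 -34.21 234.  ]
 [ 10.08  37.73 234.  ]
 [-26.7  -33.98 234.  ]
 [-26.7   37.77 234.  ]]
slide [[ 37.46 -25.73 183.2 ]
 [ 37.78  23.98 183.2 ]]
```

>>> drive_tool(rows=[[[0.05, -0.03, -0.1, -0.001, -0.001, 0.001], [0.1, -0.04, -0.22, -0.001, -0.001, 0.001], [0.13, -0.045, -0.3, -0.001, -0.001, 0.001], [0.13, -0.045, -0.3, -0.001, -0.001, 0.001]]])

```text
time_s: 7.72
eef_pos: [445.8, -156.4, 289.5]
ee_rot: [0.018, 0.978, -0.096, 0.185]
force: [-0.1, -0.7, -0.9]
grip_width: 0.149
```

```bash
python3 tgt.py 3; python3 - <<'E'
from rig import viewer
import cv2
im=viewer.capture("side"); cv2.imwrite("pics/h_side.png",cv2.resize(im[90:210,230:350,::-1],None,fx=5,fy=5,interpolation=cv2.INTER_CUBIC))
im=viewer.capture("wrist"); cv2.imwrite("pics/h_wrist.png",cv2.resize(im[150:350,180:390,::-1],None,fx=3,fy=3,interpolation=cv2.INTER_CUBIC))
E
```

```text
t 7.725 tgt [ 446.4738 -156.072   287.4362] shift [ 0.0071  0.0033 -0.0206] turn [-0.0008 -0.0004 -0.0005] F [-0.1215 -0.7486 -0.8797] Fn -0.828105841933837 T [ 0.0793  0.2015 -0.0127]
face in platen x,y,z 0.001224779402733729 -0.21157595525727055 5.152416721324046 rot err deg (platen axes) [-0.076  -0.0515 -0.0228]
```

View pics/h_side.png

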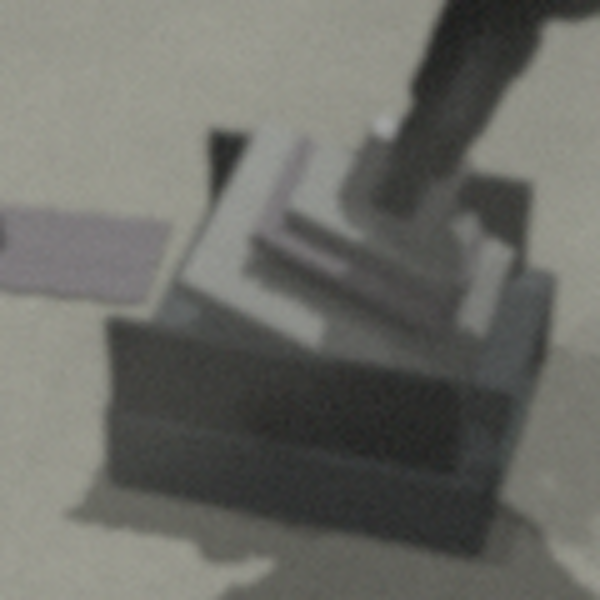

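View pics/h_wrist.png

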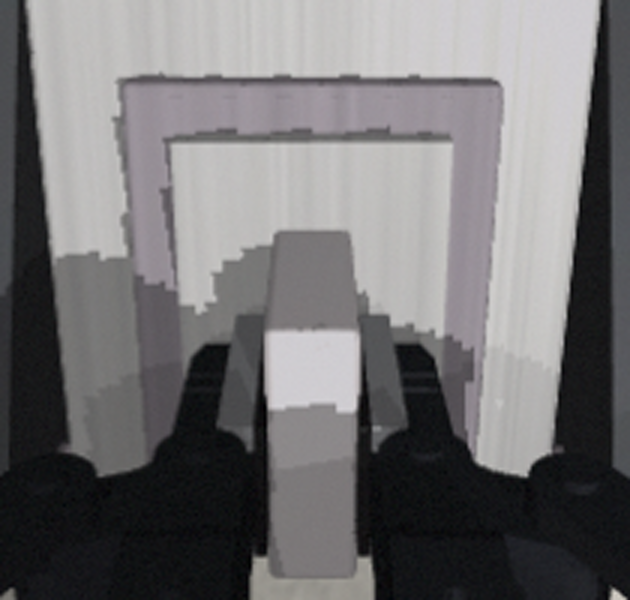

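```bash
python3 - <<'E'
from h import *
from rig import viewer,ctrl
np.set_printoptions(suppress=True,precision=2)
c=viewer.calibration("wrist")
s=ctrl.sense();q=s["ee_rot"];M=R.from_quat(np.r_[q[1:],q[0]]).as_matrix();p=s["eef_pos"]
un=lambda P:(np.array(P,float)+.5)/3-.5+np.array([180,150])
def tool(px,d):
    o,r=ray(c,un(px));o=M.T@(o-p);r=r@M
    return o+r*((d-o[2])/r[:,2])[:,None]
for d in(191,194.3,198):
    print(d,tool([[123,82],[500,82],[135,260],[490,260],[147,420],[475,420]],d))
print("slide",tool([[170,140],[453,140]],183.2))
E
```

```text
191 [[ 46.44 -35.02 191.  ]
 [ 46.44  33.43 191.  ]
 [ 11.31 -35.05 191.  ]
 [ 11.32  33.83 191.  ]
 [-24.77 -34.91 191.  ]
 [-24.75  33.07 191.  ]]
194.3 [[ 45.73 -35.73 194.3 ]
 [ 45.73  34.13 194.3 ]
 [  9.87 -35.76 194.3 ]
 [  9.88  34.54 194.3 ]
 [-26.95 -35.61 194.3 ]
 [-26.94  33.77 194.3 ]]
198 [[ 44.92 -36.53 198.  ]
 [ 44.93  34.92 198.  ]
 [  8.26 -36.55 198.  ]
 [  8.26  35.33 198.  ]
 [-29.4  -36.41 198.  ]
 [-29.39  34.55 198.  ]]
slide [[ 37.72 -25.73 183.2 ]
 [ 37.72  24.15 183.2 ]]
```

>>> drive_tool(rows=[[[0.007, -0.001, -0.018, 0, 0, 0], [0.014, -0.003, -0.037, 0, 0, 0], [0.014, -0.003, -0.037, 0, 0, 0]]])

```text
time_s: 8.2
eef_pos: [447.1, -156.8, 286.6]
ee_rot: [0.018, 0.978, -0.096, 0.186]
force: [0.1, 0.2, -1.1]
grip_width: 0.154
```

```bash
python3 tgt.py -5
```

```text
t 8.2 tgt [ 449.35   -156.6415  279.9929] shift [ 0.0225  0.0018 -0.0663] turn [-0.0002  0.0004 -0.0004] F [ 0.1444  0.1614 -1.1401] Fn -1.101231399700815 T [ 0.0405  0.2162 -0.0096]
face in platen x,y,z 0.5139038446973634 -0.4860778785241392 1.963134297977228 rot err deg (platen axes) [-0.0373  0.0331 -0.0239]
```

>>> drive_tool(rows=[[[0.005, -0.001, -0.014, 0, 0, 0], [0.011, -0.002, -0.028, 0, 0, 0], [0.011, -0.002, -0.028, 0, 0, 0]]])

```text
time_s: 8.57
eef_pos: [448.2, -157.0, 283.8]
ee_rot: [0.018, 0.978, -0.096, 0.186]
force: [-2.2, -0.3, 1.5]
grip_width: 0.156
```

```bash
python3 tgt.py -5
```

```text
t 8.575 tgt [ 449.35   -156.6415  279.9929] shift [ 0.0113  0.0039 -0.0385] turn [-0.0002  0.0004 -0.0004] F [-2.1848 -0.2956  1.4941] Fn 2.154600574872138 T [-0.0298  0.2737 -0.0446]
face in platen x,y,z 0.5577247156273651 -0.48115058064548405 -1.0388483008245437 rot err deg (platen axes) [-0.0355  0.0341 -0.0295]
```

>>> drive_tool(rows=[[[0.004, -0.001, -0.012, 0, 0, 0], [0.009, -0.002, -0.023, 0, 0, 0], [0.009, -0.002, -0.023, 0, 0, 0]]])

```text
time_s: 8.95
eef_pos: [449.1, -157.2, 281.6]
ee_rot: [0.018, 0.978, -0.096, 0.186]
force: [-3.9, 1.1, 3.9]
grip_width: 0.154
```

```bash
python3 tgt.py -5
```

```text
t 8.95 tgt [ 449.35   -156.6415  279.9929] shift [ 0.0024  0.0056 -0.0163] turn [-0.0002  0.0004 -0.0005] F [-3.8603  1.0883  3.8627] Fn 5.059216579332727 T [ 0.052   0.492  -0.0341]
face in platen x,y,z 0.5970157358129365 -0.479013591151638 -3.4409718009259 rot err deg (platen axes) [-0.0361  0.0349 -0.0347]
```

>>> drive_tool(rows=[[[0.002, 0, -0.008, 0, 0, 0], [0.004, -0.001, -0.016, 0, 0, 0], [0.004, -0.001, -0.016, 0, 0, 0], [0.004, -0.001, -0.016, 0, 0, 0]]])

```text
time_s: 9.45
eef_pos: [449.6, -157.3, 280.2]
ee_rot: [0.018, 0.978, -0.095, 0.186]
force: [-5.2, 1.9, 5.8]
grip_width: 0.158
```

```bash
cat > avg.py <<'E'
from tgt import *
from rig import viewer
go(-5)
f=[];T=[];P=[]
for i in range(10):
    im=viewer.capture("wrist"); s=ctrl.sense(); f.append(s["force"]);T.append(s["wrist_torque"]);P.append(s["eef_pos"])
f=np.array(f);T=np.array(T);F=f.mean(0);T=T.mean(0);y=np.cross(n,x)
print("F mean",F,"std",f.std(0),"in platen",F@x,F@y,F@n,"T",T,"pos",np.mean(P,0),np.std(P,0))
F0=np.array([0,-.2,-1.0]);T0=np.array([.055,.215,-.005])
d=(T-T0)-np.cross(-n*.1892,F-F0)
print("resid moment at face platen axes",d@x,d@y,d@n,"CoP mm x",-1000*(d@y)/((F-F0)@n),"y",1000*(d@x)/((F-F0)@n))
cv2.imwrite("pics/k_wrist.png",cv2.resize(im[150:350,180:390,::-1],None,fx=3,fy=3,interpolation=cv2.INTER_CUBIC))
im=viewer.capture("side"); cv2.imwrite("pics/k_side.png",cv2.resize(im[90:210,230:350,::-1],None,fx=5,fy=5,interpolation=cv2.INTER_CUBIC))
E
python3 avg.py
```

```text
t 9.45 tgt [ 449.35   -156.6415  279.9929] shift [-0.002   0.0063 -0.0021] turn [-0.      0.0007 -0.0006] F [-5.1764  1.9446  5.7745] Fn 7.372116174015525 T [0.132  0.3401 0.0602]
face in platen x,y,z 0.5724320999437258 -0.47545625637873085 -4.921925496193947 rot err deg (platen axes) [-0.0326  0.0592 -0.0426]
F mean [-4.9254  1.2409  5.8209] std [0.3872 0.5272 0.6105] in platen -2.5862613552364024 0.26058715114847236 7.275014147424362 T [0.1107 0.3704 0.0082] pos [ 449.5439 -157.2881  280.2017] [0.0054 0.0079 0.0111]
resid moment at face platen axes -0.058817166621261664 -0.26355936410709285 0.003313121716639036 CoP mm x 32.06447359204306 y -7.155661087116302
```

View pics/k_side.png

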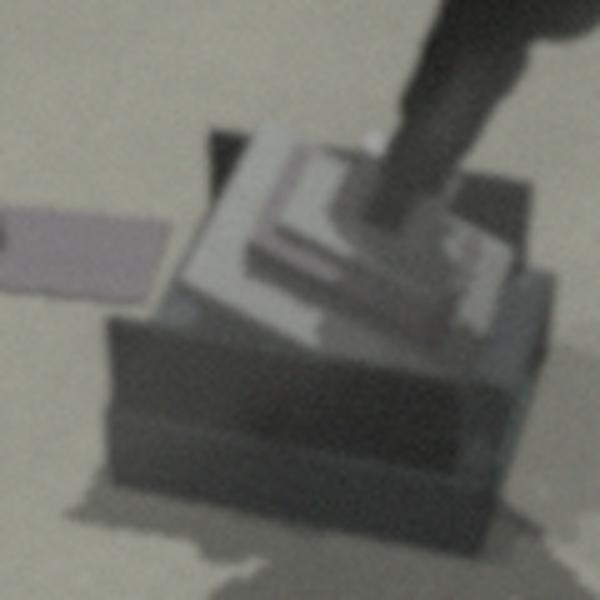

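View pics/k_wrist.png

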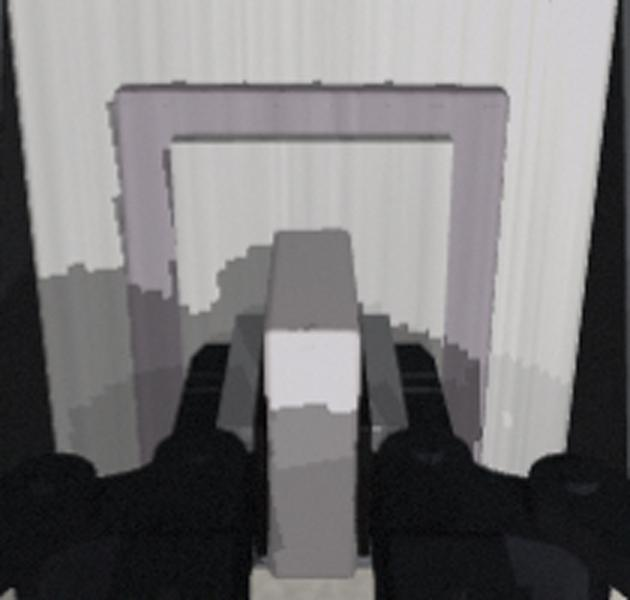

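The slide sits centred, with equal margins of about 50 px left and right in the wrist view, and is pushed about 4.5 mm in by force. The moment puts the contact at the upper edge, so the slope is slightly steeper than my estimate. I pitch it up by 0.6° about the face centre.

>>> drive_tool(rows=[[[-0.009, 0.002, -0.004, -0.0006, -0.0033, 0], [-0.018, 0.004, -0.007, -0.0013, -0.0065, 0], [-0.018, 0.004, -0.007, -0.0013, -0.0065, 0], [-0.018, 0.004, -0.007, -0.0013, -0.0065, 0]]])

```text
time_s: 10.5
eef_pos: [447.8, -156.9, 279.7]
ee_rot: [0.019, 0.977, -0.095, 0.191]
force: [-4.4, 1.1, 5.9]
grip_width: 0.156
```

```bash
python3 avg.py
```

```text
t 10.5 tgt [ 449.35   -156.6415  279.9929] shift [0.0156 0.0027 0.0031] turn [ 0.0014  0.0073 -0.0006] F [-4.4157  1.0697  5.8762] Fn 7.131025552476774 T [0.1023 0.564  0.0145]
face in platen x,y,z 0.7302114093628698 -0.48485679869481935 -4.736856895241716 rot err deg (platen axes) [-0.0249  0.6723 -0.0456]
F mean [-4.1258  1.2277  5.495 ] std [0.6781 0.1683 0.5459] in platen -1.973509609106598 0.4029468939121356 6.6833400183709974 T [ 0.1025  0.593  -0.0308] pos [ 447.7843 -156.9037  279.6623] [0.0069 0.0104 0.0086]
resid moment at face platen axes -0.14775243720303002 0.06914452386528214 -0.014184416531192151 CoP mm x -9.064573817489885 y -19.369760595218747
```

>>> drive_tool(rows=[[[-0.0013, 0.003, -0.0035, -0.0008, 0.0002, -0.0003], [-0.0027, 0.0056, -0.007, -0.0015, 0.0003, -0.0006], [-0.0027, 0.0056, -0.007, -0.0015, 0.0003, -0.0006], [-0.0027, 0.0056, -0.007, -0.0015, 0.0003, -0.0006]]])

```text
time_s: 11.55
eef_pos: [447.7, -156.4, 279.4]
ee_rot: [0.02, 0.977, -0.096, 0.192]
force: [-1.6, 1.1, 6.8]
grip_width: 0.156
```

```bash
python3 avg.py
```

```text
t 11.55 tgt [ 449.35   -156.6415  279.9929] shift [ 0.0161 -0.0023  0.0062] turn [0.0032 0.0078 0.0001] F [-1.6358  1.1438  6.8217] Fn 7.016572070680447 T [0.2754 0.3527 0.0322]
face in platen x,y,z 0.7098828828618143 -0.5410007792146055 -4.972918621677548 rot err deg (platen axes) [ 0.1386  0.7408 -0.0469]
F mean [-2.586   1.0838  6.4344] std [0.4001 0.4754 0.4346] in platen -0.19791057336186024 0.560869992920691 6.993594442750782 T [0.2557 0.3088 0.0795] pos [ 447.7434 -156.4045  279.3757] [0.0072 0.0113 0.0098]
resid moment at face platen axes 0.05392729394372895 0.1560306819477802 0.013102990369774248 CoP mm x -19.65555292753361 y 6.793348379419212
```

View pics/k_wrist.png

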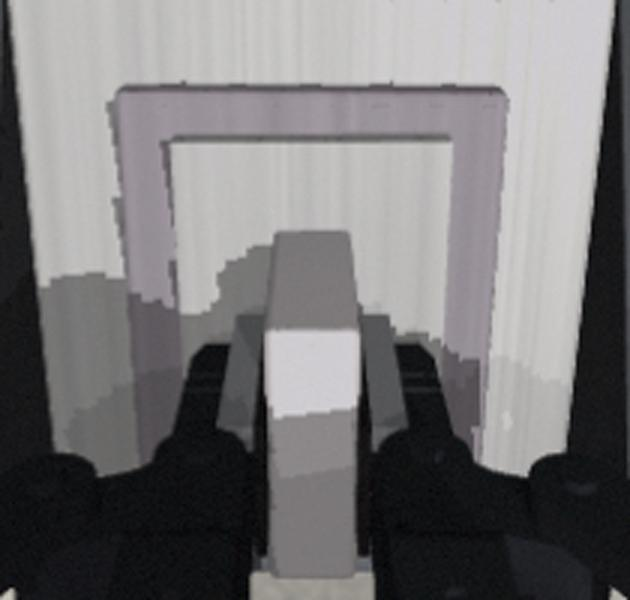

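View pics/k_side.png

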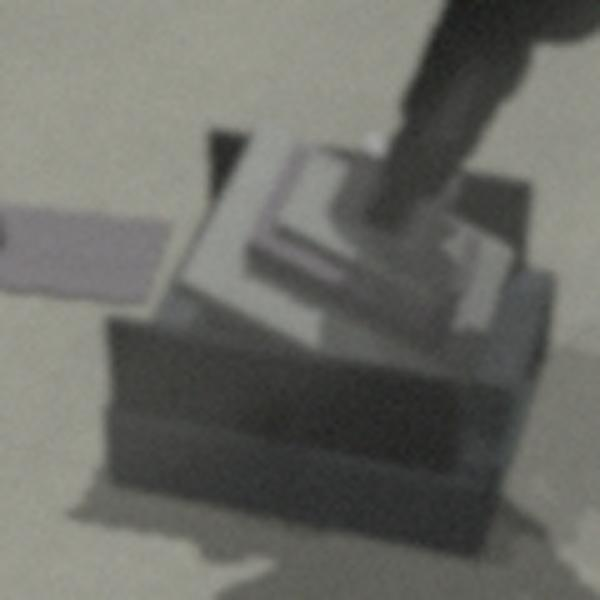

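>>> drive_tool(rows=[[[0.002, -0.0005, -0.0025, 0.0001, 0.0008, 0], [0.004, -0.001, -0.005, 0.0003, 0.0016, 0], [0.004, -0.001, -0.005, 0.0003, 0.0016, 0], [0.004, -0.001, -0.005, 0.0003, 0.0016, 0]]])

```text
time_s: 12.6
eef_pos: [448.2, -156.5, 279.1]
ee_rot: [0.02, 0.977, -0.096, 0.191]
force: [-4.4, 0.9, 7.3]
grip_width: 0.158
```

```bash
python3 avg.py; python3 - <<'E'
from rig import viewer
import cv2
cv2.imwrite("pics/m_top.png",viewer.capture("top")[:,:,::-1]);cv2.imwrite("pics/m_side.png",viewer.capture("side")[:,:,::-1])
E
```

```text
t 12.6 tgt [ 449.35   -156.6415  279.9929] shift [ 0.0112 -0.0015  0.0086] turn [0.0029 0.0065 0.0001] F [-4.4485  0.9401  7.3437] Fn 8.4989865851256 T [0.2907 0.4731 0.0374]
face in platen x,y,z 0.7000724155183035 -0.5310101909659153 -5.374486736500209 rot err deg (platen axes) [ 0.1388  0.6243 -0.0483]
F mean [-4.2811  1.7021  6.4069] std [0.5454 0.2805 0.4423] in platen -1.86681755735906 0.8381526773345617 7.621354358793932 T [0.2499 0.461  0.0479] pos [ 448.2283 -156.501   279.1423] [0.0064 0.0081 0.0112]
resid moment at face platen axes -0.042844949737206366 -0.011497128781675097 -0.0033115462978040256 CoP mm x 1.3421802742356002 y -5.001739780418093
```

View pics/m_side.png

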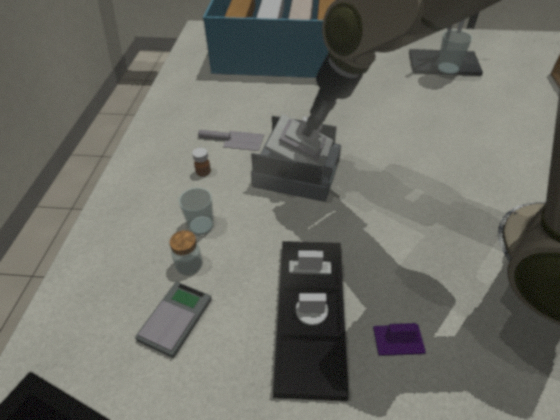

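The centre of pressure is now within about 5 mm of the middle and the push is about 8.6 N (about 4.8 mm). The pose is steady to 0.01 mm, and nothing else has been disturbed. I'm handing in.

```bash
python3 -c "
from rig import ctrl
print(ctrl.finish_job())"
```

```text
the job is handed in; nothing more can be done
None
```

The wide slide is out of the tray and held on the reader's platen. I handed the job in at about 13.2 s, with the slide still gripped at 60 N and the arm holding steady. No verdict was reported.

**Last checks**
- **Flush:** at my first slope estimate of 21.5°, the contact moments showed the slide resting on its upper edge. I tilted it to about 22.1°, after which the centre of pressure was about 1 mm up the slope and 5 mm to the side of the middle.
- **Push:** the force is about 8.6 N once the slide's weight is allowed for, which means the platen is about 4.7 mm in. The pose gives about 5.2 mm. Both are close to half-way and well short of the 10 mm stop.
- **Centred:** by calculation the slide is 0.7 mm up the slope and 0.5 mm to the side of the platen's middle. The wrist view showed equal margins left and right.
- **Steady:** the arm's position varied by about 0.01 mm over ten readings. About 2 N of sideways force remains along the slope.
- **Other items:** the last side view shows the narrow and round slides, the purple look-alike and the loose items where they were.

**Disagreements:** single-view slope fits ranged from 20.8° to 23.8°. I relied on the multi-view slope and then on the contact forces. The centre of pressure is uncertain by about 8 mm.

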